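Load the toaster and hold its lever at the third click

ROBOT

A 7-joint arm with a two-finger parallel gripper is mounted at the origin on the work surface. World frame = base frame: x ahead of the robot, y to its left, z up, the work surface at z = 0. Lengths are in m, angles in rad, forces in N, time in s.
With the tool pointing down it reaches from about 0.425 to 0.925 m from the base axis. Payload 6.8 kg.
Tool frame: the origin (TCP) lies on the centre line of the jaws, within the pads' length; the fingertips stand 14 mm ahead of it and the grasp point (between the pads) lies 5 mm behind it (r.tips_ahead is the distance from the TCP to the fingertips, in m); z points along the fingers, y is the line along which they close (so a half turn about z gives the same grasp; the last joint's range is limited). The gripper opens to 85 mm and grips with 20 to 120 N. Pads are 22 mm wide; open, the fingers measure 114 mm over their backs; the gripper's body (76 mm by 85 mm) begins 54 mm behind the grasp point. The pads swing forward as they close: fully open they stand 13 mm farther back than shut.
Start: joints at [-1.438, 0.477, 0.022, 1.555, -0.011, 1.109, -0.083], TCP at [0.161, 0.656, 0.245] pointing down, gripper open.
Joint ranges: [-2.96, 2.96], [-0.34, 2.1], [-1.41, 1.46], [0.24, 2.44], [-1.37, 4.51], [0.17, 1.92], [-2.96, 2.96]. Speed limits (rad/s): [2.39, 2.39, 3.14, 3.14, 3.14, 3.14, 3.14].

INTERFACE

Orientations are given as a rotation vector (axis times angle).
In Python, from bench import r, eyes gives the robot as it stands.
- The arm moves only by the tool step_arm, never from a script. Its argument "rows" is a list of rows, each a list of 6 numbers: the shift along the world's x, y, z in units of 60 cm (1.0 is 60 cm), then the turn, a rotation vector about the world's x, y, z in units of pi rad (1.0 is pi rad). In form: [[x, y, z, rx, ry, rz], ...]. A call has 1 to 5 rows; each row is the pose to reach, as a shift and turn from the pose commanded when the call began, turning the shorter way round; what a row does not reach only later rows make up. A row lasts 1/12 s, in which the tool goes at most 41.7 mm and 7.16 degrees, less where a joint would pass 70% of its speed; a pose out of reach is approached as far as the arm can. A call with a number of a shift or a turn outside -1 to 1 is refused whole. A call with a gripper value outside its range is refused whole. "jaw" is the closure, from 0 (fully open) to 1 (shut), set as the call begins (left out, the last holds). The fingers move at their own pace and stop on an object; "squeeze" is the grip in N (left out, the last holds). Time passes only in rows, so rows that repeat a pose let the fingers close. It gives the time, the measured TCP pose, the force, the opening and the grip force at its end, in the units of the state.
- r.get_obs(): the state, without advancing time (a new reading comes with each control period).
- eyes.grab_frame(name): name is "side" or "top" or "wrist"; returns the picture (384x512x3 uint8, red, green, blue); there is no depth.
- eyes.camera_info(name): a dict with "mtx" (3x3 intrinsics, pixels), "k1" (the pictures are not rectified: a ray, as slopes to the right and down, at radius r is drawn at 1 + k1 r^2 times it, then the intrinsics apply), "extrinsics" (4x4, takes a point from camera to world coordinates); the wrist camera has in their place "tool_from_camera" (4x4, takes a point from camera to tool coordinates, whose origin is the TCP and whose axes are the flange's). Camera axes: x right, y down, z forward; pixel columns grow to the right and rows downward; lengths in m; the calibration is good to about 2 mm. A picture is of the moment at which its call begins: read the wrist's pose just before it. camera_info takes no time and is no camera call.
- r.hand_in(): hands the job in; it is judged then, once.
The state is a dict: "clock": time; "joints": joint angles; "qvel": joint speeds; "tau": joint torques, N m; "tcp_pos": TCP position; "orientation": TCP orientation; "contact_force": force on the tool from outside, world axes, zero at the start; "moment": the same for the moment, N m; "grip_width": finger opening in m; "gripper_force": force on a finger pad.
Only numpy, scipy, OpenCV 4.12 (cv2) and the standard library are available. Lean on these libraries where they do the work, as an engineer would, in place of code of your own. Each camera call takes 0.05 s, during which the arm holds its last target. There are 200 camera calls.

TASK

Take the two square crispbreads out of the toast rack and stand them on edge in the toaster, one in each slot and let go, leaving the round crispbread in the rack and the cup, saucer and canister alone. Then, with the fingertips, press the toaster's lever down past its first and second clicks to the third click, so that both crispbreads sink into the toaster, and keep it pressed there: the catch does not hold, the lever springs back up when let go, so finish while still holding it down at the third click.

Things in the scene. Friction and masses are not known exactly. Their poses are not given: they have to be found in the camera images.
- toaster: Two-slot black toaster with steel top, fixed to the counter, 170 x 260 mm (its x, y), top 180 mm above the counter. Origin: centre of its underside, on the counter; z up; both slots run along its y, and its lever sticks out of its -y end.
- slot_near (a point): Centre of the mouth of the slot on the toaster's -x side, level with the toaster's top (z 180 mm); axes as the toaster's. The slot is 24 mm wide (x) and 126 mm long (y), with upright walls; a bread carriage in it (a bar along the slot's middle line) stands 60 mm below the mouth while the lever is up, so a square crispbread standing on it sticks 35 mm out of the mouth.
- slot_far (a point): The same for the other slot, on the toaster's +x side; the two slots' centres are 64 mm apart.
- lever_top (a point): Centre of the top face of the lever's grey thumb pad: 40 mm (toaster x) by 45 mm (toaster y, sticking out of the end face), 14 mm thick. The point is 28 mm out from the toaster's end face and, with the lever up, 165 mm above the counter (15 mm below the toaster's top). It moves with the lever; axes as the toaster's.
- lever (a joint): Travel of the lever and bread carriage straight down, in m: 0 = up (start). Clicks: first at 0.013, second at 0.026, third at 0.039; end stop just beyond the third, at 0.042. A spring returns it from every click. Force to hold it: 7 to 10 N at first, falling to 4 before the first click; 11 to 6 before the second; 12 to 7 before the third; 9 at the third. The crispbreads sink with it.
- slice_a: Square crispbread, a rigid brown slab 14 mm thick (its x), 95 mm wide (its y), 95 mm high (its z), about 45 g, standing on edge in the toast rack at the start. Origin: middle of its lower edge; it is standing when its z is up.
- slice_b: Second square crispbread, the same in every way; either may go in either slot.
- round_bread: Round crispbread, 90 mm across and 14 mm thick (its x), standing in the third place of the toast rack; stays there. Origin: lowest point of its rim as built.
- rack: Steel wire toast rack, fixed, 158 x 80 mm (its x, y), wires up to 60 mm high. Origin: centre of its underside, on the counter. Three places 48 mm apart along its x (-48, 0, +48 mm), breads standing in them along its y with their lower edges 15 mm above the counter, so that the tops of the square ones are at 110 mm; which place holds the round one varies.
- cup: White espresso cup with handle, 64 mm across, 55 mm high, loose on the counter. Origin: centre of its underside.
- saucer: White saucer, 120 mm across, 14 mm high, loose on the counter. Origin: centre of its underside.
- canister: White canister with wooden lid, 92 mm across, 122 mm high, loose on the counter. Origin: centre of its underside.

How it is judged:
On the way, in this order (a step that is already met when the one before it is completed fails the run):
1. both square crispbreads stand in the toaster, one in each slot, on the raised carriage, let go, with the lever up (((x of slice_a in the frame of slot_near between -0.014 and 0.014 m and y of slice_a in the frame of slot_near between -0.022 and 0.022 m and z of slice_a in the frame of slot_near between -0.068 and -0.05 m and angle between each of slice_a, slice_b's own z axis and vertical below 0.3 rad and x of slice_b in the frame of slot_far between -0.014 and 0.014 m and y of slice_b in the frame of slot_far between -0.022 and 0.022 m and z of slice_b in the frame of slot_far between -0.068 and -0.05 m) or (x of slice_a in the frame of slot_far between -0.014 and 0.014 m and y of slice_a in the frame of slot_far between -0.022 and 0.022 m and z of slice_a in the frame of slot_far between -0.068 and -0.05 m and angle between each of slice_a, slice_b's own z axis and vertical below 0.3 rad and x of slice_b in the frame of slot_near between -0.014 and 0.014 m and y of slice_b in the frame of slot_near between -0.022 and 0.022 m and z of slice_b in the frame of slot_near between -0.068 and -0.05 m)) and value of joint lever below 0.006 m and contact force between each of the arm, the fingers and slice_a below 0.2 N and contact force between each of the arm, the fingers and slice_b below 0.2 N), for 0.2 s.
2. the lever is pressed to its third click by the fingertips, both crispbreads sunk (((x of slice_a in the frame of slot_near between -0.014 and 0.014 m and y of slice_a in the frame of slot_near between -0.022 and 0.022 m and z of slice_a in the frame of slot_near between -0.106 and -0.086 m and angle between each of slice_a, slice_b's own z axis and vertical below 0.3 rad and x of slice_b in the frame of slot_far between -0.014 and 0.014 m and y of slice_b in the frame of slot_far between -0.022 and 0.022 m and z of slice_b in the frame of slot_far between -0.106 and -0.086 m) or (x of slice_a in the frame of slot_far between -0.014 and 0.014 m and y of slice_a in the frame of slot_far between -0.022 and 0.022 m and z of slice_a in the frame of slot_far between -0.106 and -0.086 m and angle between each of slice_a, slice_b's own z axis and vertical below 0.3 rad and x of slice_b in the frame of slot_near between -0.014 and 0.014 m and y of slice_b in the frame of slot_near between -0.022 and 0.022 m and z of slice_b in the frame of slot_near between -0.106 and -0.086 m)) and value of joint lever above 0.0355 m and contact force between the fingers and lever above 3 N), for 0.3 s.
At the end, for the whole second after the job is handed in: Fingertips still hold the lever, at rest, at the third click (at least 35.5 mm down, over 3 N); both square crispbreads stand untouched, one per slot, sunk (lower edges 86 to 106 mm below the mouth, 14 mm across, 22 mm along, tilt under 0.3 rad); the round one still stands in the rack (all of step 2 and velocity of joint lever between -0.02 and 0.02 m/s and contact force between each of the arm, the fingers and slice_a below 0.2 N and contact force between each of the arm, the fingers and slice_b below 0.2 N and horizontal distance between round_bread and rack below 0.065 m and angle between round_bread's own x axis and vertical above 1.2 rad); the arm keeps its last pose, push and grip.
It fails at once if the round crispbread is moved more than 3 cm (distance of round_bread from where it was at the start of the episode above 0.03 m).
It fails at once if the cup is moved more than 3 cm (distance of cup from where it was at the start of the episode above 0.03 m).
It fails at once if the saucer is moved more than 3 cm (distance of saucer from where it was at the start of the episode above 0.03 m).
It fails at once if the canister is moved more than 3 cm (distance of canister from where it was at the start of the episode above 0.03 m).
It also fails if it takes over 64 s, if anything falls off the work surface, if the arm or the gripper's body presses on something with over 40 N, if the wrist force passes 120 N, or if a joint passes its speed limit or range.

## Working session

There is one attempt and no reset: what is moved stays moved. The work goes in short steps, Python scripts to look and compute and a tool call to move; the robot and the scene stay as the last step left them, time stands still between calls to the robot, and variables do not carry over. Pictures are saved under pics/ and viewed, at most 10 in all, crops included, and the job is handed in when it is done.

Besides the shell and the picture viewer there is one more tool, called after "Call:" as name([rows], argument=value, ...), one row to a line, values as JSON. step_arm: Moves the arm, as the interface text tells. Shifts and turns lie within -1 to 1; 1 stands for 60 cm of shift or pi rad of turn. Its arguments: {"type":"object","properties":{"rows":{"type":"array"},"jaw":{"type":"number"},"squeeze":{"type":"number"}},"required":["rows"]}

```bash
mkdir -p pics; python3 - <<'E'
from bench import r, eyes
import cv2, numpy as np
np.set_printoptions(precision=4,suppress=True)
o=r.get_obs(); print(o['clock'],o['tcp_pos'],o['orientation'],o['grip_width'],o['contact_force'])
for n in ("side","top"):
    im=eyes.grab_frame(n); cv2.imwrite(f"pics/{n}0.png",im[:,:,::-1]); i=eyes.camera_info(n); print(n,i)
print(eyes.camera_info("wrist"))
E
```

```text
0.0 [0.1608 0.6549 0.2443] [-0.3773 -3.1188  0.0029] 0.08526532737442576 [-0.759  -0.7116  0.41  ]
side {'mtx': array([[484.2001,   0.    , 258.3078],
       [  0.    , 484.2001, 198.0557],
       [  0.    ,   0.    ,   1.    ]]), 'k1': -0.06438482000682888, 'extrinsics': array([[-0.8362, -0.4015,  0.3737,  0.2168],
       [-0.5484,  0.6253, -0.5553,  0.6169],
       [-0.0107, -0.6692, -0.743 ,  0.9174],
       [ 0.    ,  0.    ,  0.    ,  1.    ]])}
top {'mtx': array([[436.615 ,   0.    , 261.9056],
       [  0.    , 436.615 , 198.6994],
       [  0.    ,   0.    ,   1.    ]]), 'k1': -0.14568351635185625, 'extrinsics': array([[-0.0108, -0.9947,  0.1021,  0.496 ],
       [-0.9995,  0.0076, -0.0318,  0.0382],
       [ 0.0308, -0.1024, -0.9943,  1.1671],
       [ 0.    ,  0.    ,  0.    ,  1.    ]])}
{'mtx': array([[330.0863,   0.    , 254.7584],
       [  0.    , 330.0863, 192.6888],
       [  0.    ,   0.    ,   1.    ]]), 'k1': 0.013727417398057702, 'tool_from_camera': array([[ 0.0001, -0.9527, -0.3038,  0.0777],
       [ 1.    ,  0.0002, -0.0002,  0.0006],
       [ 0.0003, -0.3038,  0.9527, -0.1292],
       [ 0.    ,  0.    ,  0.    ,  1.    ]])}
```

View pics/top0.png

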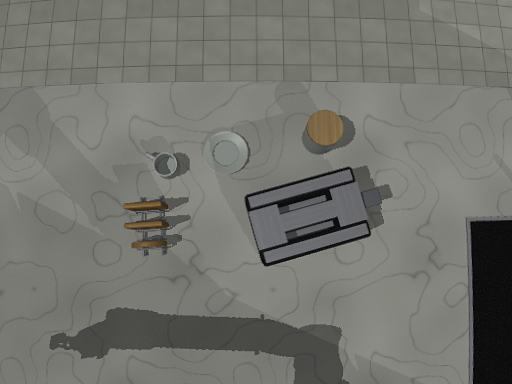

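View pics/side0.png

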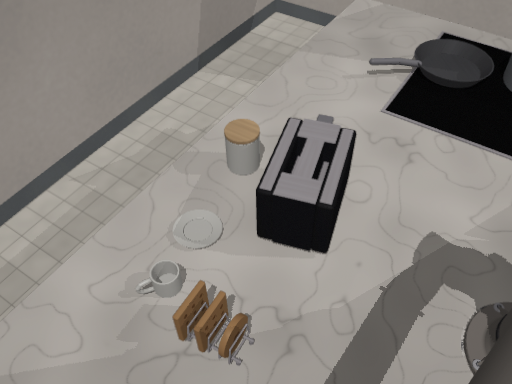

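The top view shows the breads at about (146,206), (147,225) and (149,244). The lowest is shorter, so it is the round one, on the -x side. The toaster is at about (308,217), yawed, with its lever at (371,198). The side view agrees.

```bash
cat > h.py <<'E'
import cv2, numpy as np
from bench import r, eyes
from scipy.spatial.transform import Rotation as R
np.set_printoptions(precision=4,suppress=True)
def ext(n):
    i=eyes.camera_info(n)
    if n!="wrist": return i,np.array(i["extrinsics"])
    o=r.get_obs(); T=np.eye(4); T[:3,:3]=R.from_rotvec(o["orientation"]).as_matrix(); T[:3,3]=o["tcp_pos"]
    return i,T@np.array(i["tool_from_camera"])
def cast(n,px,z):
    i,T=ext(n)
    u=cv2.undistortPoints(np.float64(px).reshape(-1,1,2),np.array(i["mtx"]),np.array([i["k1"],0,0,0.])).reshape(-1,2)
    d=np.c_[u,np.ones(len(u))]@T[:3,:3].T
    return T[:3,3]+d*((z-T[2,3])/d[:,2:])
E
python3 - <<'E'
from h import *
im=cv2.imread("pics/top0.png"); hsv=cv2.cvtColor(im,cv2.COLOR_BGR2HSV)
m=cv2.inRange(hsv,(5,90,40),(25,255,255))
cs,_=cv2.findContours(m,cv2.RETR_EXTERNAL,cv2.CHAIN_APPROX_NONE)
for c in cs:
    if cv2.contourArea(c)<40: continue
    w=cast("top",c,0.11)[:,:2].astype(np.float32)*1000; print("brown",cv2.boundingRect(c),cv2.minAreaRect(w),"bbox",w.min(0),w.max(0))
g=cv2.cvtColor(im,cv2.COLOR_BGR2GRAY)
k=cv2.inRange(g,0,40); k[:, :235]=0;k[:,385:]=0;k[:150]=0;k[280:]=0
cs,_=cv2.findContours(k,cv2.RETR_LIST,cv2.CHAIN_APPROX_NONE)
for c in cs:
    if cv2.contourArea(c)<60: continue
    w=cast("top",c,0.18)[:,:2].astype(np.float32)*1000; print("dark",cv2.boundingRect(c),cv2.contourArea(c),cv2.minAreaRect(w))
a=cv2.resize(im[160:275,235:390],None,fx=5,fy=5,interpolation=cv2.INTER_CUBIC)
cv2.imwrite("pics/c1.png",a)
E
```

```text
brown (132, 241, 35, 7) ((497.3237609863281, 278.9840393066406), (14.269957542419434, 83.82875061035156), 4.190571308135986) bbox [489.2959 237.2161] [503.7751 320.5225]
brown (124, 221, 45, 8) ((543.7241821289062, 286.74871826171875), (108.31770324707031, 16.991703033447266), 89.77063751220703) bbox [535.1975 232.6051] [552.2    340.9119]
brown (124, 201, 44, 10) ((589.8333129882812, 288.67291259765625), (20.529117584228516, 106.33134460449219), 2.4660756587982178) bbox [579.0999 235.4275] [600.9099 341.8448]
brown (307, 110, 36, 36) ((783.1036376953125, -154.58853149414062), (88.73301696777344, 90.81265258789062), 87.77774810791016) bbox [ 737.7731 -199.5352] [ 828.2433 -110.0749]
dark (262, 222, 108, 42) 1383.5 ((496.62615966796875, -115.91992950439453), (31.202098846435547, 251.57626342773438), 15.104626655578613)
dark (259, 217, 112, 49) 1960.5 ((507.88861083984375, -110.85427856445312), (62.702327728271484, 258.1387634277344), 15.253178596496582)
dark (247, 168, 107, 41) 1391.5 ((621.2758178710938, -82.0103530883789), (32.08827209472656, 251.07296752929688), 15.187782287597656)
dark (245, 167, 110, 44) 1894.5 ((608.6926879882812, -83.36846923828125), (61.48442077636719, 257.5964050292969), 15.182351112365723)
```

View pics/c1.png

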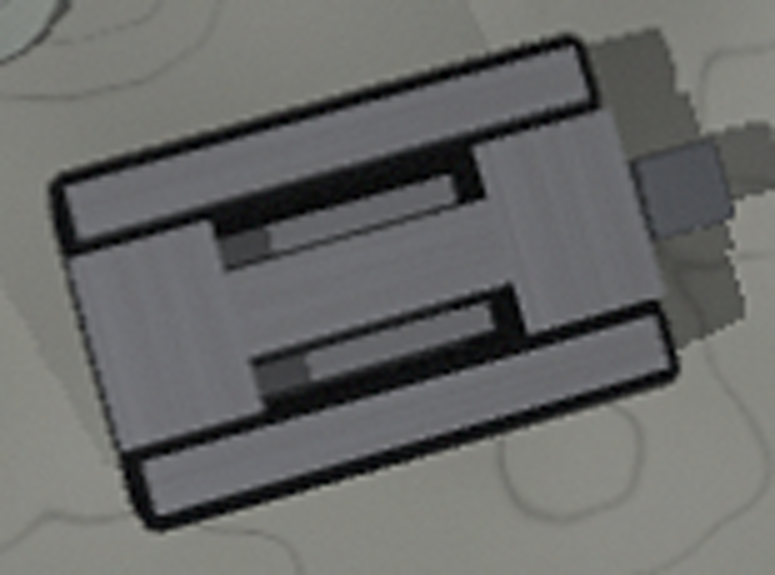

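The crop shows both slot mouths as parallelograms. Far corners are (213,222), (472,147), (486,198), (228,270); near corners are (250,360), (512,285), (526,335), (265,408). The lever pad is centred at (686,188). Next I cast these onto their planes.

```bash
python3 - <<'E'
from h import *
f=lambda L:np.array(L)/5.+np.array([234.6,159.6])
for n,L in (("far",[(213,222),(472,147),(486,198),(228,270)]),("near",[(250,360),(512,285),(526,335),(265,408)])):
    w=cast("top",f(L),.18)[:,:2]; print(n,w.mean(0),np.linalg.norm(np.diff(w,axis=0),axis=1)); 
    d=w[0]+w[3]-w[1]-w[2]; print(np.degrees(np.arctan2(d[1],d[0]))-90)
o=cast("top",f([(50,180),(585,36),(678,372),(150,530)]),.18)[:,:2];print("outer",o,o.mean(0),np.linalg.norm(np.diff(o,axis=0),axis=1))
print("lever",cast("top",f([(686,188)]),.165))
E
```

```text
far [ 0.5904 -0.091 ] [0.1245 0.0243 0.1234]
15.334272570034628
near [ 0.5273 -0.1074] [0.1252 0.0237 0.1243]
14.945987984049879
outer [[ 0.6047  0.0459]
 [ 0.6702 -0.2025]
 [ 0.514  -0.2412]
 [ 0.4462  0.0022]] [ 0.5588 -0.0989] [0.257  0.1609 0.2527]
lever [[ 0.6004 -0.2522  0.165 ]]
```

Call:
step_arm([
  [0.05,-0.042,0,0,0,-0.037],
  [0.1,-0.084,0,0,0,-0.074],
  [0.15,-0.126,0,0,0,-0.111],
  [0.2,-0.168,0,0,0,-0.148],
  [0.25,-0.21,0,0,0,-0.185],
], jaw=0.6, squeeze=40)

```text
clock: 0.52
tcp_pos: [0.312, 0.5279, 0.245]
orientation: [-1.263, -2.876, 0.001]
contact_force: [-0.5, 0.8, -0.5]
grip_width: 0.0341
gripper_force: 0.0
```

Call:
step_arm([
  [0.05,-0.042,0,0,0,-0.037],
  [0.1,-0.084,0,0,0,-0.074],
  [0.15,-0.126,0,0,0,-0.111],
  [0.2,-0.168,0,0,0,-0.148],
  [0.25,-0.21,0,0,0,-0.185],
])

```text
clock: 0.93
tcp_pos: [0.4619, 0.402, 0.2451]
orientation: [-2.034, -2.394, 0.001]
contact_force: [0.3, 0.4, -0.7]
grip_width: 0.0342
gripper_force: 0.0
```

Call:
step_arm([
  [0.055,-0.045,0,0,0,-0.02],
  [0.11,-0.09,0,0,0,-0.04],
  [0.165,-0.136,0,0,0,-0.052],
  [0.218,-0.181,0,0,0,-0.052],
  [0.218,-0.181,0,0,0,-0.052],
])

```text
clock: 1.35
tcp_pos: [0.5977, 0.2858, 0.2454]
orientation: [2.225, 2.209, -0.001]
contact_force: [-0.4, -0.6, 1.2]
grip_width: 0.0344
gripper_force: 0.0
```

```bash
cat > look.py <<'E'
from h import *
import sys
o=r.get_obs(); i,T=ext("wrist"); print(o["clock"],o["tcp_pos"],o["orientation"],np.abs(o["qvel"]).max(),o["joints"])
im=eyes.grab_frame("wrist")[:,:,::-1]; cv2.imwrite(f"pics/{sys.argv[1]}.png",im)
E
python3 look.py w1; python3 - <<'E'
from h import *
im=cv2.imread("pics/w1.png"); hsv=cv2.cvtColor(im,cv2.COLOR_BGR2HSV)
m=cv2.inRange(hsv,(5,90,40),(25,255,255))
cs,_=cv2.findContours(m,cv2.RETR_EXTERNAL,cv2.CHAIN_APPROX_NONE)
for c in cs:
    if cv2.contourArea(c)<150: continue
    w=cast("wrist",c,0.11)[:,:2].astype(np.float32)*1000; print(cv2.boundingRect(c),cv2.minAreaRect(w),w.min(0),w.max(0))
E
```

```text
1.35 [0.5977 0.2858 0.2454] [ 2.2247  2.2092 -0.0012] 0.0568509013941886 [-0.8559  0.4826  0.4443  1.6114 -0.2191  1.0969 -0.3628]
(161, 130, 11, 58) ((525.4039916992188, 311.0072937011719), (4.499794006347656, 47.13114929199219), 3.757417678833008) [521.9111 287.3912] [527.7285 334.4701]
(129, 116, 40, 92) ((507.9801330566406, 307.4328918457031), (28.764934539794922, 75.58170318603516), 1.8562642335891724) [493.6261 269.6991] [523.2184 345.3114]
(176, 107, 40, 118) ((548.9974365234375, 302.8031921386719), (25.547752380371094, 97.71324920654297), 2.7396774291992188) [534.4748 253.7864] [562.7433 351.9577]
(236, 105, 25, 116) ((591.3818969726562, 305.17755126953125), (14.239174842834473, 96.58493041992188), 3.75089955329895) [581.7342 257.2108] [600.5236 353.3106]
```

View pics/w1.png

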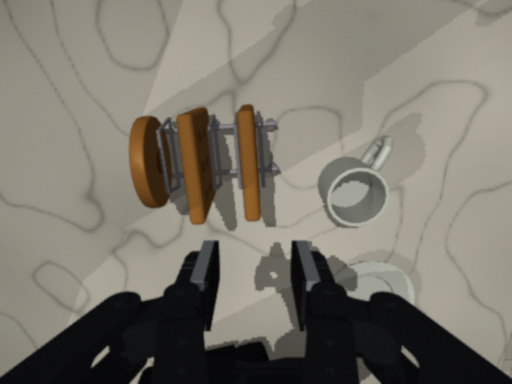

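The wrist view shows the far slice upright at px (249,163), the middle slice at (195,165) and the round one on the left at (149,162). The y here (305) disagrees with the top view (about 295), so I'll settle it with the side view and a settled wrist picture.

```bash
python3 look.py w2; python3 - <<'E'
from h import *
def masks(f):
    hsv=cv2.cvtColor(cv2.imread(f),cv2.COLOR_BGR2HSV); m=cv2.inRange(hsv,(5,90,40),(25,255,255))
    return [c for c in cv2.findContours(m,cv2.RETR_EXTERNAL,cv2.CHAIN_APPROX_NONE)[0] if cv2.contourArea(c)>150]
for c in masks("pics/w2.png"):
    w=cast("wrist",c,.11)[:,:2].astype(np.float32)*1000; print("w",cv2.boundingRect(c),cv2.minAreaRect(w))
a=cv2.imread("pics/top0.png")[190:255,115:180]; b=cv2.imread("pics/side0.png")[270:370,165:260]
a=cv2.resize(a,(400,400),interpolation=cv2.INTER_CUBIC); b=cv2.resize(b,(380,400),interpolation=cv2.INTER_CUBIC)
cv2.imwrite("pics/c2.png",np.hstack([a,b]))
E
```

```text
1.4 [0.5957 0.2885 0.2451] [ 2.2242  2.2132 -0.0015] 0.06880700909223798 [-0.8582  0.4819  0.4415  1.6124 -0.22    1.0972 -0.365 ]
w (164, 133, 10, 57) ((524.7108154296875, 312.28875732421875), (4.4016947746276855, 46.44832229614258), 3.912208080291748)
w (132, 119, 40, 92) ((507.62042236328125, 308.249755859375), (28.65226936340332, 75.81568908691406), 2.3536622524261475)
w (180, 110, 38, 118) ((548.3975219726562, 303.6945495605469), (24.900487899780273, 98.27843475341797), 2.9440784454345703)
w (240, 108, 23, 117) ((590.9285278320312, 305.9517822265625), (14.03559684753418, 97.64473724365234), 3.7164652347564697)
```

View pics/c2.png

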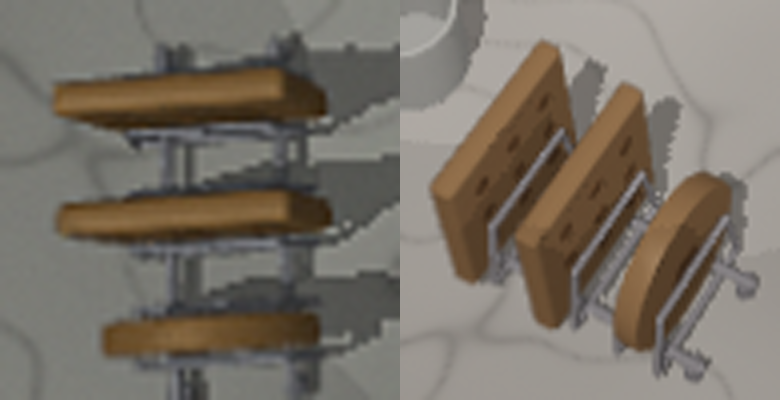

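Left half (top view): the far slice's top face is centred at crop (171,92) and the middle one's at (174,213). Right half (side view): they are at about (494,118) and (580,162). Next I triangulate.

```bash
python3 - <<'E'
from h import *
t=lambda p:np.array([p])/6.154+[114.6,189.6]
s=lambda p:np.array([p])/4.+[164.6,269.6]
for n,a,b in (("far",(171,92),(94,118)),("mid",(174,213),(180,162)),("far+y",(57,98),(40,190)),("far-y",(285,84),(150,45))):
    print(n,cast("top",t(a),.11),cast("side",s(b),.11))
print("wrist now",r.get_obs()["tcp_pos"],r.get_obs()["clock"])
for p in ((252,166),(198,167)): print(cast("wrist",[p],.11))
E
```

```text
far [[0.5924 0.2961 0.11  ]] [[0.5935 0.3015 0.11  ]]
mid [[0.5445 0.2942 0.11  ]] [[0.5451 0.2979 0.11  ]]
far+y [[0.5903 0.3421 0.11  ]] [[0.5907 0.3451 0.11  ]]
far-y [[0.5953 0.2505 0.11  ]] [[0.596  0.2547 0.11  ]]
wrist now [0.5934 0.2918 0.2448] 1.45
[[0.5913 0.3086 0.11  ]]
[[0.5471 0.3078 0.11  ]]
```

Call:
step_arm([
  [0.001,0.006,0,0,0,0.02],
  [0.001,0.006,-0.05,0,0,0.02],
  [0.001,0.006,-0.1,0,0,0.02],
  [0.001,0.006,-0.13,0,0,0.02],
  [0.001,0.006,-0.13,0,0,0.02],
])

```text
clock: 1.87
tcp_pos: [0.588, 0.2995, 0.1624]
orientation: [-2.14, -2.295, 0.012]
contact_force: [-0.8, 1.1, -0.1]
grip_width: 0.0342
gripper_force: 0.0
```

```bash
python3 look.py w3
```

```text
1.8667 [0.588  0.2995 0.1624] [-2.1397 -2.2954  0.0125] 0.0592934380112097 [-0.8379  0.5628  0.3886  1.682  -0.2514  0.9552 -0.2853]
```

View pics/w3.png

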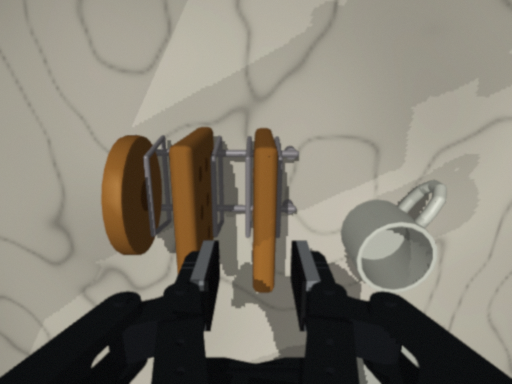

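The far slice runs from px (264,130) to (263,290). The jaws are centred near column 255, so the slice sits slightly to the +x side.

```bash
python3 - <<'E'
from h import *
print(r.get_obs()["tcp_pos"],r.get_obs()["orientation"])
print(cast("wrist",[(264,130),(263,290),(264,210)],.11))
E
```

```text
[0.5896 0.2997 0.165 ] [-2.1412 -2.2958  0.0073]
[[0.5907 0.3557 0.11  ]
 [0.5981 0.2536 0.11  ]
 [0.5944 0.3087 0.11  ]]
```

Call:
step_arm([
  [0,0,0,0,0,0],
  [0,0,0,0,0,0],
])

```text
clock: 2.08
tcp_pos: [0.5929, 0.2996, 0.1691]
orientation: [2.144, 2.295, 0.004]
contact_force: [-0.5, 0.4, 0.2]
grip_width: 0.0342
gripper_force: 0.0
```

Call:
step_arm([
  [0.002,0.004,-0.04,0,0,0],
  [0.002,0.004,-0.08,0,0,0],
  [0.002,0.004,-0.115,0,0,0],
  [0.002,0.004,-0.115,0,0,0],
  [0.002,0.004,-0.115,0,0,0],
])

```text
clock: 2.5
tcp_pos: [0.5937, 0.3012, 0.099]
orientation: [-2.145, -2.295, 0.0]
contact_force: [0.9, -0.2, 0.7]
grip_width: 0.034
gripper_force: 0.0
```

Call:
step_arm([
  [0,0,0,0,0,0],
  [0,0,0,0,0,0],
  [0,0,0,0,0,0],
  [0,0,0,0,0,0],
  [0,0,0,0,0,0],
], jaw=1, squeeze=40)

```text
clock: 2.92
tcp_pos: [0.595, 0.3016, 0.1006]
orientation: [2.145, 2.294, 0.006]
contact_force: [0.3, -0.3, 7.4]
grip_width: 0.0131
gripper_force: 45.0
```

Call:
step_arm([
  [0,0,0.04,0,0,0],
  [0,0,0.1,0,0,0],
  [0,0,0.16,0,0,0],
  [0,0,0.22,0,0,0],
  [0,0,0.28,0,0,0],
])

```text
clock: 3.33
tcp_pos: [0.5934, 0.3006, 0.2688]
orientation: [2.146, 2.294, 0.001]
contact_force: [0.4, 0.5, -0.1]
grip_width: 0.013
gripper_force: 44.0
```

Call:
step_arm([
  [0,-0.04,0.04,0,0,0.012],
  [0,-0.09,0.075,0,0,0.024],
  [0,-0.15,0.075,0,0,0.036],
  [0,-0.21,0.075,0,0,0.048],
  [0,-0.27,0.075,0,0,0.063],
])

```text
clock: 3.75
tcp_pos: [0.5934, 0.1374, 0.3126]
orientation: [1.905, 2.497, 0.003]
contact_force: [0.3, 0.1, 0.4]
grip_width: 0.0131
gripper_force: 44.0
```

Call:
step_arm([
  [0,-0.06,0,0,0,0],
  [0,-0.12,0,0,0,0],
  [0,-0.18,0,0,0,0],
  [-0.003,-0.24,0,0,0,0],
  [-0.006,-0.3,0,0,0,0],
])

```text
clock: 4.17
tcp_pos: [0.5896, -0.0429, 0.3121]
orientation: [1.908, 2.495, 0.002]
contact_force: [0.8, -0.3, 0.3]
grip_width: 0.013
gripper_force: 44.0
```

Call:
step_arm([
  [0,-0.04,0,0,0,0],
  [0,-0.077,0,0,0,0],
  [0,-0.077,0,0,0,0],
  [0,-0.077,0,0,0,0],
  [0,-0.077,0,0,0,0],
])

```text
clock: 4.58
tcp_pos: [0.59, -0.0864, 0.3116]
orientation: [-1.908, -2.496, -0.001]
contact_force: [0.2, -0.4, -0.9]
grip_width: 0.0133
gripper_force: 44.0
```

```bash
python3 - <<'E'
from h import *
o=r.get_obs();print(o["tcp_pos"],o["orientation"],o["joints"],np.abs(o["qvel"]).max())
a=eyes.grab_frame("wrist")[:,:,::-1];b=eyes.grab_frame("side")[:,:,::-1]
cv2.imwrite("pics/w4.png",a);cv2.imwrite("pics/s4.png",b)
cv2.imwrite("pics/c4.png",np.hstack([cv2.resize(a,(400,300)),cv2.resize(b,(400,300))]))
E
```

```text
[ 0.59   -0.0864  0.3116] [-1.9076 -2.4959 -0.0015] [-0.3732  0.315   0.5325  1.699  -0.1724  1.1739  0.4702] 0.01716464759271653
```

View pics/c4.png

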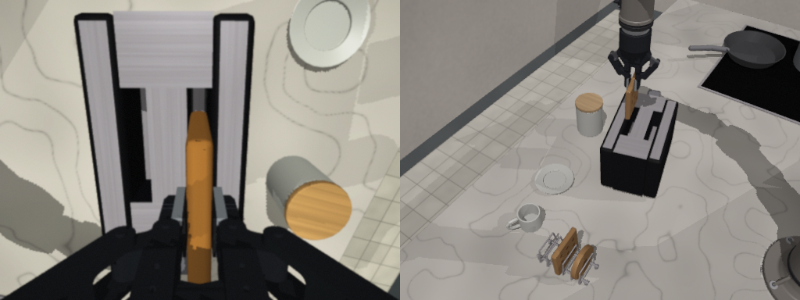

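Left half: the held slice hangs over the right (far) slot at about x 200/400. The slot's +y end is at about y 87/300, and its mouth spans about 190–214. Next I check the slice's centre line against the slot.

```bash
python3 - <<'E'
from h import *
P=np.array([(190,87),(214,87),(118,88),(145,88)])*1.28
print(r.get_obs()["tcp_pos"]);print(cast("wrist",P,.18))
print("slice bottom end ~",cast("wrist",[(200*1.28,112*1.28)],.229))
a=cv2.imread("pics/w4.png")[90:240,130:300]; cv2.imwrite("pics/c5.png",cv2.resize(a,None,fx=4,fy=4,interpolation=cv2.INTER_CUBIC))
E
```

```text
[ 0.5901 -0.0855  0.3113]
[[ 0.5659 -0.0292  0.18  ]
 [ 0.5886 -0.023   0.18  ]
 [ 0.4979 -0.0489  0.18  ]
 [ 0.5235 -0.0419  0.18  ]]
slice bottom end ~ [[ 0.5796 -0.0428  0.229 ]]
```

View pics/c5.png

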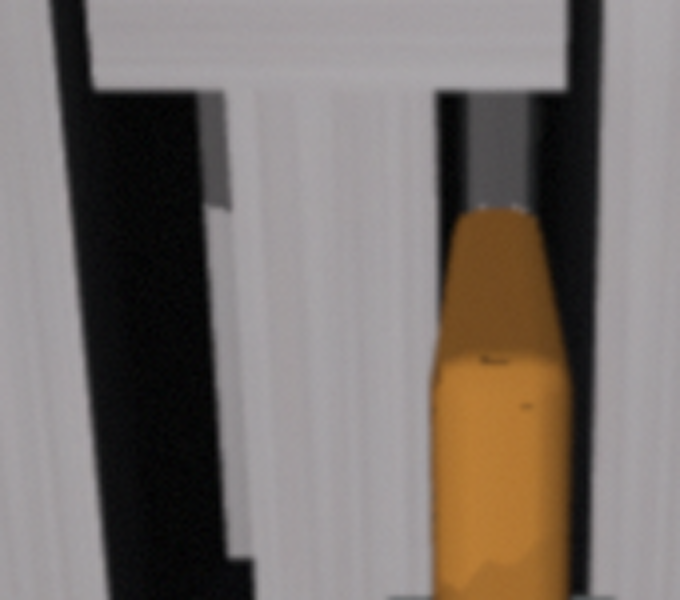

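The slice's centre line (crop x about 500) is within 1 mm of the far slot's (437–570, centre 503). It is also centred along the slot, so I lower it.

Call:
step_arm([
  [0.001,0,-0.03,0,0,0],
  [0.001,0,-0.06,0,0,0],
  [0.001,0,-0.09,0,0,0],
  [0.001,0,-0.12,0,0,0],
  [0.001,0,-0.15,0,0,0],
])

```text
clock: 5.1
tcp_pos: [0.5907, -0.0856, 0.2205]
orientation: [-1.905, -2.498, -0.001]
contact_force: [0.2, 0.1, -0.4]
grip_width: 0.0133
gripper_force: 44.0
```

Call:
step_arm([
  [0,0,-0.005,0,0,0],
  [0,0,-0.01,0,0,0],
  [0,0,-0.015,0,0,0],
  [0,0,-0.018,0,0,0],
  [0,0,-0.018,0,0,0],
])

```text
clock: 5.52
tcp_pos: [0.591, -0.0871, 0.2111]
orientation: [1.908, 2.495, 0.001]
contact_force: [-0.8, -0.3, -0.8]
grip_width: 0.0129
gripper_force: 44.0
```

Call:
step_arm([
  [0,0,-0.003,0,0,0],
  [0,0,-0.006,0,0,0],
  [0,0,-0.009,0,0,0],
  [0,0,-0.009,0,0,0],
])

```text
clock: 5.85
tcp_pos: [0.5909, -0.0874, 0.2058]
orientation: [1.908, 2.495, 0.001]
contact_force: [-1.5, 0.5, 4.0]
grip_width: 0.0132
gripper_force: 44.4
```

Call:
step_arm([
  [0,0,0,0,0,0],
  [0,0,0,0,0,0],
  [0,0,0,0,0,0],
  [0,0,0,0,0,0],
], jaw=0.6)

```text
clock: 6.18
tcp_pos: [0.5905, -0.0872, 0.205]
orientation: [-1.908, -2.495, 0.0]
contact_force: [-1.1, 0.2, 0.8]
grip_width: 0.0338
gripper_force: 0.0
```

Call:
step_arm([
  [0,0,0.02,0,0,0],
  [0,0,0.06,0,0,0],
  [0,0,0.11,0,0,0],
  [0,0,0.11,0,0,0],
])

```text
clock: 6.52
tcp_pos: [0.5935, -0.0883, 0.2775]
orientation: [1.905, 2.489, 0.008]
contact_force: [1.0, -0.5, 1.1]
grip_width: 0.0343
gripper_force: 0.0
```

```bash
python3 - <<'E'
from h import *
o=r.get_obs();print(o["tcp_pos"],o["orientation"])
a=eyes.grab_frame("wrist")[:,:,::-1];b=eyes.grab_frame("top")[:,:,::-1]
cv2.imwrite("pics/w6.png",a);cv2.imwrite("pics/t6.png",b)
hsv=cv2.cvtColor(a,cv2.COLOR_BGR2HSV); m=cv2.inRange(hsv,(5,90,40),(25,255,255))
for c in cv2.findContours(m,cv2.RETR_EXTERNAL,cv2.CHAIN_APPROX_NONE)[0]:
    if cv2.contourArea(c)>150: print(cv2.boundingRect(c),cv2.minAreaRect(cast("wrist",c,.215)[:,:2].astype(np.float32)*1000))
cv2.imwrite("pics/c6.png",np.hstack([cv2.resize(a,(400,300)),cv2.resize(b[120:300,110:390],(400,257),interpolation=2)[:,:][[*range(257)]+[256]*43]]))
E
```

```text
[ 0.5935 -0.0883  0.2775] [1.9049 2.4888 0.0084]
(371, 242, 94, 78) ((706.2681274414062, -96.82601165771484), (48.365318298339844, 62.22136688232422), 79.31277465820312)
(237, 127, 25, 157) ((586.8726806640625, -81.71684265136719), (14.338028907775879, 100.45413208007812), 15.50584888458252)
```

View pics/c6.png

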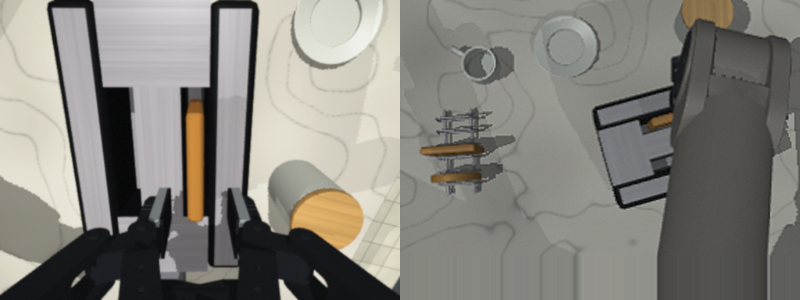

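The slice stands in the far slot: px (196,100)–(196,218) in the left view, measured yaw 15.5°. I go back for the middle slice, 48 mm toward -x from the first.

Call:
step_arm([
  [-0.005,0.06,0,0,0,-0.01],
  [-0.012,0.12,0,0,0,-0.02],
  [-0.02,0.18,0,0,0,-0.03],
  [-0.027,0.24,0,0,0,-0.04],
  [-0.035,0.3,0,0,0,-0.05],
])

```text
clock: 7.03
tcp_pos: [0.5685, 0.0943, 0.2704]
orientation: [-2.1, -2.335, 0.002]
contact_force: [0.8, 0.4, -0.1]
grip_width: 0.0343
gripper_force: 0.0
```

Call:
step_arm([
  [-0.01,0.06,0,0,0,-0.013],
  [-0.02,0.12,0,0,0,-0.013],
  [-0.03,0.18,0,0,0,-0.013],
  [-0.035,0.24,0,0,0,-0.013],
  [-0.04,0.3,0,0,0,-0.013],
])

```text
clock: 7.45
tcp_pos: [0.5444, 0.2743, 0.2704]
orientation: [-2.145, -2.295, 0.002]
contact_force: [0.5, 0.0, -0.1]
grip_width: 0.034
gripper_force: 0.0
```

Call:
step_arm([
  [0,0.042,-0.03,0,0,0],
  [0,0.042,-0.08,0,0,0],
  [0,0.042,-0.13,0,0,0],
  [0,0.042,-0.165,0,0,0],
  [0,0.042,-0.165,0,0,0],
])

```text
clock: 7.87
tcp_pos: [0.542, 0.2965, 0.1666]
orientation: [-2.144, -2.294, 0.016]
contact_force: [-0.8, -0.4, -0.3]
grip_width: 0.0342
gripper_force: 0.0
```

Call:
step_arm([
  [0,0,0,0,0,0],
  [0,0,0,0,0,0],
])

```text
clock: 8.03
tcp_pos: [0.5463, 0.298, 0.1732]
orientation: [2.146, 2.294, 0.002]
contact_force: [-0.3, -0.2, 0.9]
grip_width: 0.0338
gripper_force: 0.0
```

```bash
cat > rk.py <<'E'
from h import *
o=r.get_obs();print(o["tcp_pos"],o["orientation"],np.abs(o["qvel"]).max())
a=eyes.grab_frame("wrist")[:,:,::-1]; cv2.imwrite("pics/w7.png",a)
m=cv2.inRange(cv2.cvtColor(a,cv2.COLOR_BGR2HSV),(5,90,40),(25,255,255))
for c in cv2.findContours(m,cv2.RETR_EXTERNAL,cv2.CHAIN_APPROX_NONE)[0]:
    if cv2.contourArea(c)>150: print(cv2.boundingRect(c),cv2.minAreaRect(cast("wrist",c,.11)[:,:2].astype(np.float32)*1000))
for y in (150,180,210,240): print(y,np.flatnonzero(np.diff(m[y].astype(int))))
E
python3 rk.py
```

```text
[0.5463 0.298  0.1732] [2.1459 2.2939 0.0018] 0.018063131825235938
(171, 136, 35, 116) ((504.66802978515625, 309.6952209472656), (21.05736541748047, 74.32892608642578), 1.859294056892395)
(242, 128, 24, 156) ((545.58984375, 302.6620788574219), (13.924755096435547, 102.8313980102539), 3.299319267272949)
150 [175 203 241 264]
180 [170 200 241 264]
210 [170 204 242 264]
240 [175 202 242 263]
```

Call:
step_arm([
  [-0.001,0.004,-0.04,0,0,0],
  [-0.001,0.004,-0.08,0,0,0],
  [-0.001,0.004,-0.123,0,0,0],
  [-0.001,0.004,-0.123,0,0,0],
  [-0.001,0.004,-0.123,0,0,0],
])

```text
clock: 8.5
tcp_pos: [0.5451, 0.3003, 0.0989]
orientation: [-2.146, -2.294, 0.001]
contact_force: [0.2, 0.5, 0.3]
grip_width: 0.0341
gripper_force: 0.0
```

Call:
step_arm([
  [0,0,0,0,0,0],
  [0,0,0,0,0,0],
  [0,0,0,0,0,0],
  [0,0,0,0,0,0],
  [0,0,0,0,0,0],
], jaw=1, squeeze=40)

```text
clock: 8.92
tcp_pos: [0.5466, 0.301, 0.1007]
orientation: [2.145, 2.294, 0.006]
contact_force: [0.1, 0.3, 8.4]
grip_width: 0.013
gripper_force: 44.6
```

Call:
step_arm([
  [0,0,0.04,0,0,0],
  [0,0,0.1,0,0,0],
  [0,0,0.16,0,0,0],
  [0,0,0.22,0,0,0],
  [0,0,0.28,0,0,0],
])

```text
clock: 9.33
tcp_pos: [0.5448, 0.3, 0.2688]
orientation: [2.146, 2.294, 0.001]
contact_force: [1.5, 0.5, -0.2]
grip_width: 0.0131
gripper_force: 43.4
```

Call:
step_arm([
  [0,-0.04,0.04,0,0,0.012],
  [0,-0.09,0.08,0,0,0.024],
  [0,-0.15,0.08,0,0,0.036],
  [0,-0.21,0.08,0,0,0.048],
  [0,-0.27,0.08,0,0,0.063],
])

```text
clock: 9.75
tcp_pos: [0.5448, 0.1368, 0.3157]
orientation: [1.905, 2.497, 0.003]
contact_force: [0.3, 0.6, -1.0]
grip_width: 0.0131
gripper_force: 43.5
```

Call:
step_arm([
  [-0.006,-0.06,0,0,0,0],
  [-0.012,-0.12,0,0,0,0],
  [-0.018,-0.18,0,0,0,0],
  [-0.024,-0.24,0,0,0,0],
  [-0.027,-0.3,0,0,0,0],
])

```text
clock: 10.17
tcp_pos: [0.5279, -0.0435, 0.3151]
orientation: [1.909, 2.495, 0.002]
contact_force: [-0.0, -0.0, -1.9]
grip_width: 0.0133
gripper_force: 43.5
```

Call:
step_arm([
  [0,-0.05,0,0,0,0],
  [0,-0.104,0,0,0,0],
  [0,-0.104,0,0,0,0],
  [0,-0.104,0,0,0,0],
  [0,-0.104,0,0,0,0],
])

```text
clock: 10.58
tcp_pos: [0.5288, -0.1035, 0.3147]
orientation: [-1.908, -2.495, -0.002]
contact_force: [-0.1, 0.6, -0.1]
grip_width: 0.0134
gripper_force: 43.5
```

```bash
python3 - <<'E'
from h import *
o=r.get_obs();print(o["tcp_pos"],o["orientation"],np.abs(o["qvel"]).max())
a=eyes.grab_frame("wrist")[:,:,::-1]; cv2.imwrite("pics/w8.png",a)
g=cv2.cvtColor(a,cv2.COLOR_BGR2GRAY)
m=cv2.inRange(cv2.cvtColor(a,cv2.COLOR_BGR2HSV),(5,90,40),(25,255,255))
for y in (105,115,120,125,130,150,170): print(y,"bread",np.flatnonzero(np.diff(m[y].astype(int))),"gray",g[y,215:300:3])
ys=np.flatnonzero(m[:,245:265].any(1));print(ys.min())
print("col",g[95:150:3,255])
E
```

```text
[ 0.5288 -0.1035  0.3147] [-1.9084 -2.4954 -0.0015] 0.021879865823032082
105 bread [] gray [150 151 152 150 123  20  15  63 151 152 151 151 151 151 151 151 153 152
 153 151 153 152 153 153 153 153 153 154 153]
115 bread [] gray [147 149 151 148 137  19  11  12   4   6  32  72  74  73  71  67  22   6
 112 154 154 147 150 150 153 154 152 148 148]
120 bread [] gray [148 148 149 148 141  22  13  10   6   7  27  74  72  71  71  67  23   5
 122 155 154 148 149 150 154 153 152 147 146]
125 bread [321 325] gray [148 147 149 150 141  23  14  10   5   8  28  72  73  72  71  68  21   6
 121 154 154 147 150 148 154 154 152 146 147]
130 bread [320 336] gray [149 148 149 150 143  23  12  10   7   6  24  71  73  70  70  66  17   8
 121 154 152 149 149 149 152 153 152 147 147]
150 bread [242 264 319 355] gray [150 147 150 152 149  33  14  11   8  11  73  76  75  74  75  73  60  12
 127 153 150 147 148 146 153 152 150 149 146]
170 bread [239 267 317 353] gray [150 147 150 153 156  48  13   9  17  74  76  75  74  75  74  75  72  65
 134 153 151 149 147 148 153 150 148 150 147]
146
col [148 150 150 150 154 147  73  72  72  71  71  71  72  72  72  98 132  81
  74]
```

The held slice (columns 242–264, centre 253) matches the near slot (about 236–269) and its carriage (centre about 253). I lower it.

Call:
step_arm([
  [0,0,-0.03,0,0,0],
  [0,0,-0.06,0,0,0],
  [0,0,-0.09,0,0,0],
  [0,0,-0.12,0,0,0],
  [0,0,-0.15,0,0,0],
])

```text
clock: 11.05
tcp_pos: [0.529, -0.102, 0.2235]
orientation: [-1.904, -2.498, -0.001]
contact_force: [0.5, -0.5, -1.4]
grip_width: 0.0133
gripper_force: 43.5
```

Call:
step_arm([
  [0,0,-0.008,0,0,0],
  [0,0,-0.016,0,0,0],
  [0,0,-0.024,0,0,0],
  [0,0,-0.031,0,0,0],
  [0,0,-0.031,0,0,0],
])

```text
clock: 11.47
tcp_pos: [0.5294, -0.1039, 0.2061]
orientation: [1.907, 2.495, 0.001]
contact_force: [-0.7, 0.2, 0.1]
grip_width: 0.0131
gripper_force: 43.4
```

Call:
step_arm([
  [0,0,-0.003,0,0,0],
  [0,0,-0.003,0,0,0],
  [0,0,-0.003,0,0,0],
])

```text
clock: 11.72
tcp_pos: [0.5296, -0.1041, 0.2054]
orientation: [1.908, 2.494, 0.003]
contact_force: [-2.2, 1.0, 8.6]
grip_width: 0.0132
gripper_force: 44.7
```

Call:
step_arm([
  [0,0,0,0,0,0],
  [0,0,0,0,0,0],
  [0,0,0,0,0,0],
  [0,0,0,0,0,0],
], jaw=0.6)

```text
clock: 12.05
tcp_pos: [0.5287, -0.104, 0.2039]
orientation: [-1.909, -2.495, -0.0]
contact_force: [-1.1, -0.0, -0.4]
grip_width: 0.034
gripper_force: 0.0
```

Call:
step_arm([
  [0,0,0.02,0,0,0],
  [0,0,0.06,0,0,0],
  [0,0,0.11,0,0,0],
  [0,0,0.11,0,0,0],
  [0,0,0.11,0,0,0],
])

```text
clock: 12.47
tcp_pos: [0.5299, -0.1044, 0.2722]
orientation: [1.907, 2.493, 0.004]
contact_force: [-0.4, -0.1, -1.0]
grip_width: 0.0343
gripper_force: 0.0
```

```bash
python3 - <<'E'
from h import *
o=r.get_obs();print(o["tcp_pos"],o["orientation"],o["contact_force"])
a=eyes.grab_frame("wrist")[:,:,::-1]; cv2.imwrite("pics/w9.png",a)
m=cv2.inRange(cv2.cvtColor(a,cv2.COLOR_BGR2HSV),(5,90,40),(25,255,255))
for c in cv2.findContours(m,cv2.RETR_EXTERNAL,cv2.CHAIN_APPROX_NONE)[0]:
    if cv2.contourArea(c)>150: print(cv2.boundingRect(c),cv2.minAreaRect(cast("wrist",c,.215)[:,:2].astype(np.float32)*1000))
E
```

```text
[ 0.5299 -0.1044  0.2722] [1.9067 2.4928 0.0045] [-0.3713 -0.0658 -1.0088]
(438, 246, 74, 84) ((678.6097412109375, -112.88750457763672), (45.74088668823242, 63.00008010864258), 28.09793472290039)
(240, 131, 25, 162) ((527.036865234375, -101.14690399169922), (14.530244827270508, 103.61170196533203), 15.13677978515625)
(324, 129, 52, 162) ((581.474853515625, -85.0346450805664), (25.86803436279297, 103.19482421875), 15.26192569732666)
```

Both stand at the expected places with yaw about 15°. I close the jaws and go above the lever.

Call:
step_arm([
  [0.024,-0.05,0.01,0,0,0],
  [0.048,-0.1,0.01,0,0,0],
  [0.072,-0.15,0.01,0,0,0],
  [0.096,-0.2,0.01,0,0,0],
  [0.119,-0.254,0.01,0,0,0],
], jaw=1)

```text
clock: 12.93
tcp_pos: [0.6004, -0.2568, 0.2744]
orientation: [-1.905, -2.495, 0.001]
contact_force: [-0.1, -0.2, 0.6]
grip_width: 0.0002
gripper_force: 0.0
```

Call:
step_arm([
  [0,0,-0.02,0,0,0],
  [0,0,-0.05,0,0,0],
  [0,0,-0.08,0,0,0],
  [0,0,-0.08,0,0,0],
  [0,0,-0.08,0,0,0],
])

```text
clock: 13.35
tcp_pos: [0.5991, -0.2558, 0.2263]
orientation: [-1.906, -2.492, 0.002]
contact_force: [-1.1, 0.5, 0.1]
grip_width: -0.0003
gripper_force: 0.0
```

```bash
python3 - <<'E'
from h import *
o=r.get_obs();print(o["tcp_pos"],o["orientation"],o["contact_force"],o["joints"])
a=eyes.grab_frame("wrist")[:,:,::-1]; b=eyes.grab_frame("side")[:,:,::-1]
cv2.imwrite("pics/c10.png",np.hstack([cv2.resize(a,(400,300)),cv2.resize(b[80:260,220:460],(400,300),interpolation=2)]))
E
```

```text
[ 0.5991 -0.2558  0.2263] [-1.9064 -2.4925  0.0023] [-1.1379  0.4507  0.0778] [-0.1116  0.5128  0.5973  1.6624 -0.3193  1.0696  0.8469]
```

View pics/c10.png

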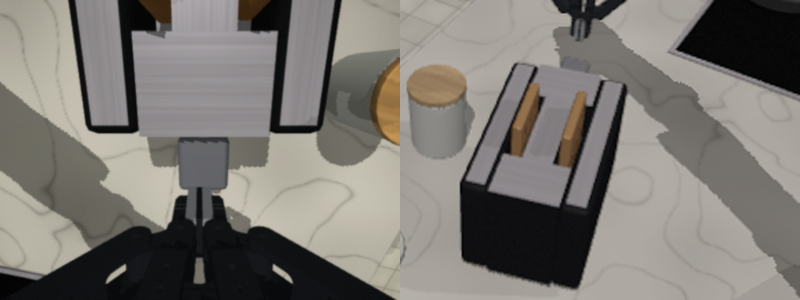

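Left half: the lever pad spans about (179–229, 138–188), with the fingertips near (201,190). Right half: both slices stand upright in their slots.

```bash
python3 - <<'E'
from h import *
print(r.get_obs()["tcp_pos"])
w=cast("wrist",np.array([(179,139),(229,139),(226,189),(181,187)])*1.28,.165);print(w,w.mean(0),np.linalg.norm(np.diff(w,axis=0),axis=1))
E
```

```text
[ 0.6003 -0.2565  0.2285]
[[ 0.5789 -0.2353  0.165 ]
 [ 0.6162 -0.2252  0.165 ]
 [ 0.6264 -0.2666  0.165 ]
 [ 0.5902 -0.2745  0.165 ]] [ 0.6029 -0.2504  0.165 ] [0.0387 0.0426 0.037 ]
```

Call:
step_arm([
  [0.003,0,-0.03,0,0,0],
  [0.003,0,-0.06,0,0,0],
  [0.003,0,-0.075,0,0,0],
  [0.003,0,-0.075,0,0,0],
  [0.003,0,-0.075,0,0,0],
])

```text
clock: 13.87
tcp_pos: [0.6022, -0.2565, 0.1836]
orientation: [1.908, 2.495, 0.0]
contact_force: [0.4, 0.8, 0.1]
grip_width: 0.0004
gripper_force: 0.0
```

Call:
step_arm([
  [0,0,-0.005,0,0,0],
  [0,0,-0.01,0,0,0],
  [0,0,-0.015,0,0,0],
  [0,0,-0.02,0,0,0],
  [0,0,-0.02,0,0,0],
])

```text
clock: 14.28
tcp_pos: [0.6029, -0.2571, 0.1722]
orientation: [1.907, 2.493, 0.001]
contact_force: [-0.8, 0.4, 5.8]
grip_width: 0.0
gripper_force: 2.8
```

Call:
step_arm([
  [0,0,-0.006,0,0,0],
  [0,0,-0.012,0,0,0],
  [0,0,-0.018,0,0,0],
  [0,0,-0.024,0,0,0],
  [0,0,-0.03,0,0,0],
])

```text
clock: 14.7
tcp_pos: [0.6029, -0.2571, 0.1547]
orientation: [1.907, 2.493, 0.002]
contact_force: [-1.0, 1.1, 6.7]
grip_width: -0.0002
gripper_force: 3.3
```

Call:
step_arm([
  [0,0,-0.006,0,0,0],
  [0,0,-0.012,0,0,0],
  [0,0,-0.018,0,0,0],
  [0,0,-0.022,0,0,0],
  [0,0,-0.022,0,0,0],
])

```text
clock: 15.12
tcp_pos: [0.6029, -0.2571, 0.1411]
orientation: [1.907, 2.493, 0.002]
contact_force: [-0.4, 0.7, 6.0]
grip_width: 0.0004
gripper_force: 2.9
```

Call:
step_arm([
  [0,0,0,0,0,0],
  [0,0,0,0,0,0],
  [0,0,0,0,0,0],
  [0,0,0,0,0,0],
])

```text
clock: 15.45
tcp_pos: [0.6029, -0.2571, 0.1414]
orientation: [1.907, 2.493, 0.002]
contact_force: [-1.4, -0.1, 6.0]
grip_width: 0.0002
gripper_force: 3.0
```

Call:
step_arm([
  [0,0,-0.002,0,0,0],
  [0,0,-0.004,0,0,0],
  [0,0,-0.004,0,0,0],
  [0,0,-0.004,0,0,0],
])

```text
clock: 15.78
tcp_pos: [0.6029, -0.257, 0.1394]
orientation: [1.907, 2.493, 0.002]
contact_force: [-1.9, 0.5, 9.7]
grip_width: 0.0002
gripper_force: 4.6
```

Call:
step_arm([
  [0,0,0,0,0,0],
  [0,0,0,0,0,0],
  [0,0,0,0,0,0],
  [0,0,0,0,0,0],
  [0,0,0,0,0,0],
])

```text
clock: 16.2
tcp_pos: [0.6029, -0.2571, 0.1394]
orientation: [1.907, 2.493, 0.002]
contact_force: [-1.8, 2.2, 10.2]
grip_width: -0.0001
gripper_force: 4.6
```

```bash
python3 - <<'E'
from h import *
a=eyes.grab_frame("side")[:,:,::-1]
m=cv2.inRange(cv2.cvtColor(a,cv2.COLOR_BGR2HSV),(5,80,30),(25,255,255))
for c in cv2.findContours(m,cv2.RETR_EXTERNAL,cv2.CHAIN_APPROX_NONE)[0]:
    if cv2.contourArea(c)>15: print(cv2.boundingRect(c),cv2.contourArea(c),cv2.minAreaRect(cast("side",c,.177)[:,:2].astype(np.float32)*1000))
o=r.get_obs();print(o["clock"],o["tcp_pos"],o["contact_force"])
E
```

```text
(231, 328, 15, 26) 42.0 ((444.5879211425781, 343.21221923828125), (4.734820365905762, 48.88619613647461), 3.518660306930542)
(219, 313, 29, 45) 536.0 ((461.55047607421875, 339.72283935546875), (26.719602584838867, 81.52371978759766), 6.32293701171875)
(314, 147, 17, 34) 271.5 ((525.5335083007812, -101.42321014404297), (22.809101104736328, 104.57122039794922), 15.123230934143066)
(286, 142, 17, 32) 214.0 ((588.9566040039062, -83.26786804199219), (17.991724014282227, 102.55631256103516), 15.193047523498535)
(225, 119, 34, 25) 641.5 ((740.0050659179688, -93.57280731201172), (78.334716796875, 87.46559143066406), 33.2830810546875)
16.25 [ 0.6029 -0.2571  0.1394] [-2.2018  1.8468  9.7827]
```

Both slices have sunk nearly flush, and the lever reads about 10 N, as expected at the third click. Handing in.

```bash
python3 -c "
from bench import r
print(r.hand_in())"
```

```text
the job is handed in; nothing more can be done
None
```

I handed the job in at 16.3 s: both square crispbreads stand sunk, one per slot, the round one is still in the rack, and the closed fingertips are holding the lever down at what reads as the third click (about 39.5 mm by arm height, about 10 N); the hand-in gave no verdict.

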